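# Mesh the salad spinner's crank with its drive ring and crank it

## Robot

A 7-joint arm with a two-finger parallel gripper is mounted at the origin on a cart in front of the work surface, level with it; the furniture and walls round the work are solid. World frame = base frame: x ahead of the robot, y to its left, z up, the work surface at z = 0. Lengths are in mm, angles in rad, forces in N, time in s.
With the tool pointing down it reaches from about 400 to 875 mm from the base axis. Payload 4.4 kg.
Tool frame: the origin (TCP) lies midway between the tips of the shut fingers; the grasp point (between the pads) lies 19 mm behind it; z points along the fingers, y is the line along which they close (so a half turn about z gives the same grasp; the last joint's range is limited). The gripper opens to 85 mm and grips with 20 to 120 N. Pads are 22 mm wide; open, the fingers measure 114 mm over their backs; the gripper's body (76 mm by 85 mm) begins 54 mm behind the grasp point. The pads swing forward as they close: fully open they stand 13 mm farther back than shut.
Start: joints at [-1.305, 0.628, 0.038, 1.517, -0.027, 0.996, -0.02], TCP at [211.711, 614.57, 231.313] pointing down, gripper open.
Joint ranges: [-3.06, 3.06], [-0.37, 2.12], [-1.25, 1.32], [0.18, 2.47], [-1.1, 4.24], [0.23, 1.98], [-2.94, 2.94]. Speed limits (rad/s): [2.57, 2.57, 3.14, 3.14, 3.14, 3.14, 3.14].

## Interface

Orientations are given as [roll, pitch, yaw] about the fixed x, y, z axes, in that order (R = Rz(yaw) Ry(pitch) Rx(roll)).
In Python, from cell import read_state, get_image, finish_job gives the robot as it stands.
- The arm moves only by the tool send_rows, never from a script. Its argument "series" is a list of rows, each an object of numbers: "ax", "ay", "az": the turn, a rotation vector about the tool's x, y, z in rad; "dx", "dy", "dz": the shift along the tool's x, y, z in cm; "hand": the closure, from 0 (fully open) to 1 (shut). In form: [{"ax": .., "ay": .., "az": .., "dx": .., "dy": .., "dz": .., "hand": ..}, ...]. A call has 1 to 10 rows; each row is the pose to reach, as a shift and turn from the pose commanded when the call began, along the tool's axes at that moment; what a row does not reach only later rows make up. A row lasts 1/10 s, in which the tool goes at most 50 mm and 8.59 degrees, less where a joint would pass 70% of its speed; a pose out of reach is approached as far as the arm can. A call with a gripper value outside its range is refused whole. The fingers move at their own pace and stop on an object; the grip force is fixed at half the most. Time passes only in rows, so rows that repeat a pose let the fingers close. It gives the time, the measured TCP pose, the force, the opening and the grip force at its end, in the units of the state.
- read_state(): the state, without advancing time (a new reading comes with each control period).
- get_image(name): name is "scene" or "side" or "wrist"; returns a dict with "pixels" (400x640x3 uint8, red, green, blue), "mtx" (3x3 intrinsics, pixels), "R" (3x3) and "t" (3): a world point X has camera coordinates R X + t. Camera axes: x right, y down, z forward; pixel columns grow to the right and rows downward; lengths in mm; the calibration is good to about 2 mm. The wrist camera is an equidistant fisheye: a pixel r from the principal point sees the ray r / f radians off the axis. A picture is of the moment at which its call begins. There is no depth.
- finish_job(): hands the job in; it is judged then, once.
The state is a dict: "clock": time; "qpos": joint angles; "qd": joint speeds; "tau": joint torques, N m; "eef_pos": TCP position; "tool_rot": TCP orientation; "force": force on the tool from outside, world axes, zero at the start; "torque": the same for the moment, N m; "width": finger opening in mm; "gripper_force": force on a finger pad.
Only numpy, scipy, OpenCV 4.12 (cv2) and the standard library are available. Lean on these libraries where they do the work, as an engineer would, in place of code of your own. Each camera call takes 0.05 s, during which the arm holds its last target. There are 200 camera calls.

## Task

The crank of the salad spinner on the worktop is uncoupled: its three orange lugs stand above the teeth of the blue drive ring. Push the crank round, leaving the blue ring as it is, until the lugs stand over the gaps in the ring, and press the crank straight down until it is fully home. Then push the crank knob round a good quarter turn, either way, so that the ring and basket go round with it; leave everything else on the worktop alone.

Things in the scene. Friction and masses are not known exactly. Their poses are not given: they have to be found in the camera images.
- axis (a point): Centre of the top face of the spinner's white lid (198 mm across, 112 mm above the worktop), on the upright axis about which the crank and the drive ring turn. The spinner (clear bowl on a black suction foot) is stuck fast to the worktop and may stand turned to any angle. A wall cabinet hangs to the right behind the worktop, its underside about 0.44 m up: swing the arm across close to the robot.
- knob (a point): Middle of the upright black crank knob: 27 mm thick, 40 mm tall (20 mm above and below), fixed on the end of the flat white arm (22 mm wide, 10 mm thick, top at the knob's foot), 75 mm from the axis; 188 mm above the worktop with the crank raised, 172 mm home. A sideways push of 1 N turns the uncoupled crank, about 4 N once coupled; it stays where it is left.
- cap (a point): Centre of the top face of the crank's round orange cap (44 mm across), on the axis: the place to press the crank down. 182 mm above the worktop with the crank raised, 166 mm home.
- lug (a point): On one of the crank's three orange lugs, 54 mm from the axis, 148 mm above the worktop with the crank raised. Lugs: level round bars 16 mm thick, out to 62 mm from the axis, 120 degrees apart; the arm points midway between two (lugs at 60, 180, 300 degrees from it). Their undersides are 2 mm above the teeth when raised.
- gap (a point): Middle of one of three equal gaps in the blue drive ring, 51 mm from the axis, at the tooth tops (138 mm above the worktop). The ring (radius 41 to 60 mm, teeth 20 mm tall) has three long teeth and three gaps 23 mm wide, 120 degrees apart. Any lug fits any gap, with 3.5 mm (4 degrees) to spare each side; the round lugs centre themselves from slightly farther.
- crank (a joint): Angle of the crank on the spinner (rad), growing counter-clockwise seen from above; no end stops.
- drive_ring (a joint): Angle of the blue drive ring and basket on the spinner (rad), growing counter-clockwise seen from above; no end stops; stiff, stays where it is unless driven. Lugs and gaps line up where (crank - drive_ring) is 60, 180 or 300 degrees (1.047, 3.142, 5.236 rad, give or take whole turns).
- crank_lift (a joint): How far the crank has been pressed down (m): 0 raised, 0.016 fully home at its stop. It stays at any height by friction; it takes about 5 N to press down and does not spring back. With the lugs over the teeth it stops at about 0.002.
- tea_box: dark tea carton, 64x142x75 mm; a bystander to leave alone. Origin at the centre of its underside.
- mug: white patterned mug, 86x116x101 mm; a bystander to leave alone. Origin at the centre of its underside.
- spice_jar: spice jar with red lid, 45 across, 106 tall mm; a bystander to leave alone. Origin at the centre of its underside.
- tin: red food tin, 75 across, 110 tall mm; a bystander to leave alone. Origin at the centre of its underside.
- lemon: lemon, 71x53x51 mm; a bystander to leave alone. Origin at the centre of its underside.
- brush: white scrubbing brush, 43x132x16 mm; a bystander to leave alone. Origin at the centre of its underside.

How it is judged:
By the outcome, as a careful person would: the job done as asked, in the order asked, and still so for the second after the job is handed in, with the robot touching nothing.
It also fails if it takes over 51 s, if anything falls off the work surface, if the arm or the gripper's body presses on something with over 40 N, if the wrist force passes 120 N, or if a joint passes its speed limit or range.

## Working session

There is one attempt and no reset: what is moved stays moved. The work goes in short steps, Python scripts to look and compute and a tool call to move; the robot and the scene stay as the last step left them, time stands still between calls to the robot, and variables do not carry over. Pictures are saved under pics/ and viewed, at most 11 in all, crops included, and the job is handed in when it is done.

Besides the shell and the picture viewer there is one more tool, called after "Emit:" by a JSON object that holds its "fn" and its "kwargs", one argument or row to a line. send_rows: Moves the arm, as the interface text tells. Its arguments: {"type":"object","properties":{"series":{"type":"array","items":{"type":"object","properties":{"ax":{"type":"number"},"ay":{"type":"number"},"az":{"type":"number"},"dx":{"type":"number"},"dy":{"type":"number"},"dz":{"type":"number"},"hand":{"type":"number"}}}}},"required":["series"]}

```bash
mkdir -p pics; python3 - <<'E'
from cell import *
import cv2,numpy as np
s=read_state();print(s['clock'],s['eef_pos'],s['tool_rot'],s['force'],s['width'])
for n in ['scene','side']:
    d=get_image(n);cv2.imwrite(f'pics/{n}0.png',d['pixels'][:,:,::-1]);np.savez(f'{n}.npz',**d);print(n,d['mtx'].tolist(),(-d['R'].T@d['t']).round(),d['R'][2].round(2))
E
```

```text
0.0 [211.52417118 613.96509494 230.39524563] [-3.13968803e+00  4.61351827e-05  2.80979630e+00] [-0.41242817 -0.11019121  0.86335099] 85.49564544505049
scene [[461.24289066369795, 0.0, 317.50666817654337], [0.0, 461.24289066369795, 200.19367132390317], [0.0, 0.0, 1.0]] [-374. -521. 1373.] [ 0.55  0.39 -0.74]
side [[472.0764069949361, 0.0, 326.06895859298345], [0.0, 472.0764069949361, 205.62218849901882], [0.0, 0.0, 1.0]] [ 110. 1291. 1072.] [ 0.29 -0.74 -0.6 ]
```

View pics/scene0.png

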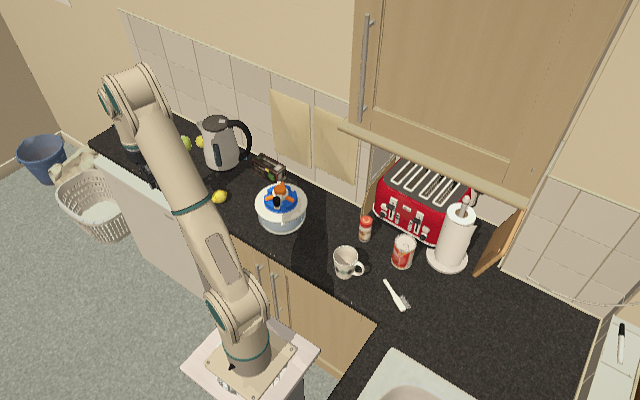

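View pics/side0.png

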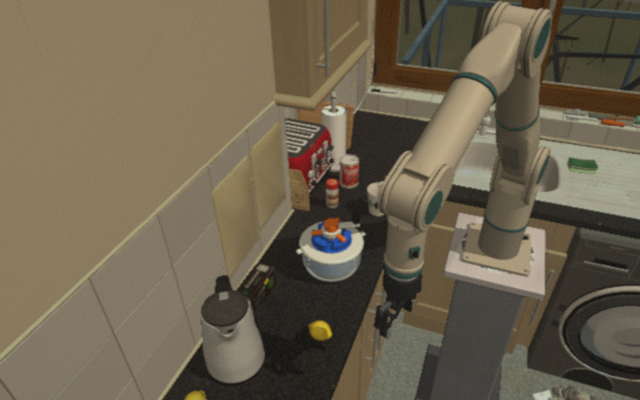

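The spinner is at about (281,207) in scene and (332,250) in side. I'll zoom in on both.

```bash
python3 - <<'E'
import cv2,numpy as np
a=cv2.imread('pics/scene0.png')[170:240,245:315];b=cv2.imread('pics/side0.png')[205:285,292:372]
f=lambda m,k:cv2.resize(m,None,fx=k,fy=k,interpolation=cv2.INTER_CUBIC)
A=cv2.resize(a,(400,400),interpolation=cv2.INTER_CUBIC);B=cv2.resize(b,(400,400),interpolation=cv2.INTER_CUBIC)
cv2.imwrite('pics/z0.png',np.hstack([A,B]))
E
```

```text
(no output)
```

View pics/z0.png

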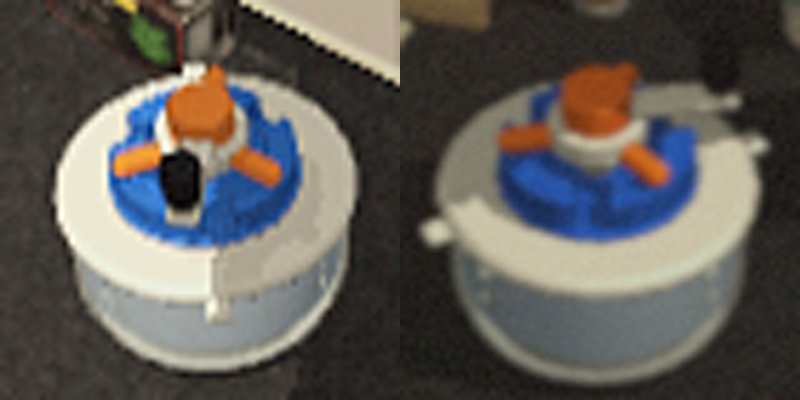

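The zoom shows the knob at scene (276.5,201.5) and side (356,219). The cap top is at scene (280.7,186) and side (331.7,221). The lid centre is at about scene (281,202.5).

```bash
cat > h.py <<'E'
import numpy as np,cv2
from cell import *
from scipy.optimize import least_squares
from scipy.spatial.transform import Rotation as Ro
def ray(d,p):
    v=np.linalg.inv(d['mtx'])@[p[0],p[1],1.]
    return -d['R'].T@d['t'], d['R'].T@v
def fray(d,p):
    K=d['mtx'];v=(np.array(p)-K[:2,2])/[K[0,0],K[1,1]];th=np.hypot(*v);u=v/max(th,1e-9)
    return -d['R'].T@d['t'], d['R'].T@np.array([*(np.sin(th)*u),np.cos(th)])
def at(r,z):
    o,v=r;return (o+v*(z-o[2])/v[2])[:2]
def fproj(d,X):
    c=d['R']@np.array(X,float)+d['t'];r=np.hypot(*c[:2]);th=np.arctan2(r,c[2])
    return d['mtx'][:2,2]+np.array([d['mtx'][0,0],d['mtx'][1,1]])*th*c[:2]/max(r,1e-9)
def shot(n):
    d=get_image(n);np.savez('last_'+n+'.npz',**d);return d
E
python3 - <<'E'
from h import *
a=dict(np.load('scene.npz'));b=dict(np.load('side.npz'))
for n,d,c,k,l in [('sc',a,(280.7,186),(276.5,201.5),(281,202.5)),('si',b,(331.7,221),(356,219),None)]:
    print(n,'cap',at(ray(d,c),182),'knob',at(ray(d,k),188),l and at(ray(d,l),112))
s=read_state();R=Ro.from_euler('xyz',s['tool_rot']).as_matrix();print(R.round(3))
E
```

```text
sc cap [499.91090314 263.37742994] knob [427.81747818 224.285045  ] [484.975414   255.34419426]
si cap [489.83286478 262.0988393 ] knob [422.31399851 235.64943714] None
[[-0.945  0.326 -0.001]
 [ 0.326  0.945 -0.002]
 [ 0.    -0.002 -1.   ]]
```

```bash
python3 - <<'E'
from h import *
a=dict(np.load('scene.npz'));b=dict(np.load('side.npz'))
print([at(ray(a,p),440) for p in [(340,127),(525,207)]],at(ray(b,(275,97)),440),at(ray(b,(365,45)),440),'kettle',at(ray(a,(225,165)),0))
E
```

```text
[array([629.49248438, 103.46062866]), array([ 631.68887347, -496.40303042])] [764.80257433  32.40228294] [ 637.49394218 -534.921432  ] kettle [593.3915854  660.55269411]
```

Emit:
{"fn": "send_rows", "kwargs": {
  "series": [
    {"dz":-5},
    {"dz":-11},
    {"dx":-4,"dy":-2.6,"dz":-11},
    {"dx":-8,"dy":-5.1,"dz":-11},
    {"dx":-12,"dy":-7.7,"dz":-11},
    {"dx":-16,"dy":-10.2,"dz":-11},
    {"dx":-20,"dy":-12.8,"dz":-11},
    {"dx":-20,"dy":-12.8,"dz":-11}
  ]
}}

```text
invalid input at $.series[0]: expected keys ax, ay, az, dx, dy, dz, hand
```

Emit:
{"fn": "send_rows", "kwargs": {
  "series": [
    {"ax":0,"ay":0,"az":0,"dx":0,"dy":0,"dz":-5,"hand":1},
    {"ax":0,"ay":0,"az":0,"dx":-2,"dy":-1.3,"dz":-9,"hand":1},
    {"ax":0,"ay":0,"az":0,"dx":-6,"dy":-3.8,"dz":-10,"hand":1},
    {"ax":0,"ay":0,"az":0,"dx":-10,"dy":-6.4,"dz":-11,"hand":1},
    {"ax":0,"ay":0,"az":0,"dx":-14,"dy":-9,"dz":-11,"hand":1},
    {"ax":0,"ay":0,"az":0,"dx":-18,"dy":-11.5,"dz":-11,"hand":1},
    {"ax":0,"ay":0,"az":0,"dx":-22,"dy":-14,"dz":-11,"hand":1},
    {"ax":0,"ay":0,"az":0,"dx":-26,"dy":-16.6,"dz":-11,"hand":1},
    {"ax":0,"ay":0,"az":0,"dx":-30,"dy":-19.2,"dz":-11,"hand":1},
    {"ax":0,"ay":0,"az":0,"dx":-30,"dy":-19.2,"dz":-11,"hand":1}
  ]
}}

```text
clock: 1.1
eef_pos: [438.0, 327.5, 341.3]
tool_rot: [-3.138, 0.004, 2.797]
force: [0.2, 0.0, 0.3]
width: 0.1
gripper_force: 0.0
```

```bash
python3 - <<'E'
from h import *
d=shot('wrist');s=read_state();print(s['clock'],s['eef_pos'],s['tool_rot'],-d['R'].T@d['t'],d['R'][2],d['mtx'][0])
print(fproj(d,(491,260,182)),fproj(d,(425,230,188)))
cv2.imwrite('pics/w1.png',d['pixels'][:,:,::-1])
E
```

```text
1.15 [435.20932671 331.45327463 341.13461193] [-3.14008580e+00  1.13970385e-03  2.80197088e+00] [369.45951643 352.5426563  482.37736582] [ 0.27223506 -0.10088721 -0.95692729] [309.70691629   0.         324.67390014]
[282.89933547 249.2577934 ] [231.75111501 204.94259759]
```

View pics/w1.png

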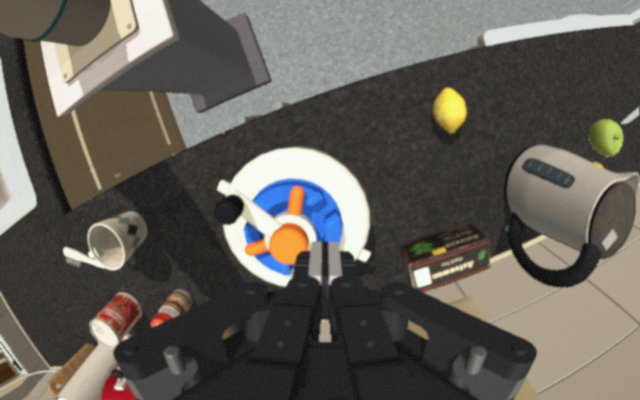

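Wrist view: cap centre at about (288,244), knob top at about (230,209), lugs at (297,197) and (258,247), and blue ring around (293,225). I'll zoom in for the gaps.

```bash
python3 - <<'E'
import cv2
a=cv2.imread('pics/w1.png')[140:290,205:385]
cv2.imwrite('pics/z1.png',cv2.resize(a,(720,600),interpolation=cv2.INTER_CUBIC))
E
```

```text
(no output)
```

View pics/z1.png

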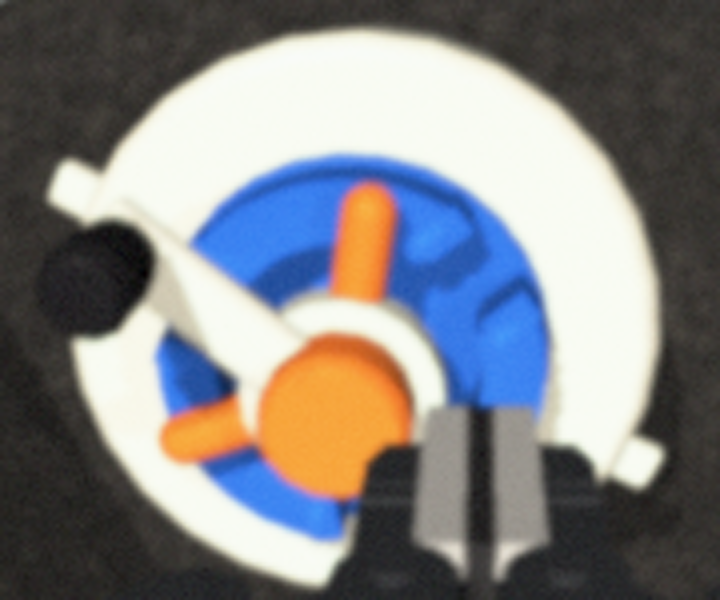

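```bash
python3 - <<'E'
from h import *
d=dict(np.load('last_wrist.npz'))
P=lambda u,v,z:at(fray(d,(205+u/4,140+v/4)),z)
lid=np.array([P(u,v,112) for u,v in [(75,350),(365,28),(660,330),(135,150),(590,140),(300,582),(150,500)]])
r=least_squares(lambda x:np.hypot(*(lid-x[:2]).T)-x[2],[490,260,99]).x;print('lid',r)
cap=P(335,417,182);print('cap',cap)
ax=(r[:2]+cap)/2
for n,u,v,z in [('knob',97,278,206),('lug1',370,192,150),('lug1m',365,250,156),('lug2',170,445,148),('lug2',235,425,156),('toothL',470,213,138),('toothR',535,283,138),('tLin',440,280,128),('edgeL',475,235,138),('bot',340,525,138)]:
    p=P(u,v,z)-ax;print(n,p+ax,np.hypot(*p),np.degrees(np.arctan2(p[1],p[0])))
# template rendering: gap/lug positions
E
```

```text
lid [491.85717526 267.3385367   96.93096068]
cap [487.52012872 268.31705504]
knob [424.97185539 233.06954877] 73.46018992695494 -151.76054086427052
lug1 [439.62579471 294.1654951 ] 56.568225005013396 152.2514737829573
lug1m [453.34131963 287.94285751] 41.54207836811934 151.03931761536526
lug2 [493.33841224 206.48439249] 61.45188271148197 -86.59507593989113
lug2 [490.5801988  231.77294573] 36.06587132331782 -88.58350647412257
toothL [457.76843783 317.03406606] 58.65285242987241 122.97156219469656
toothR [484.22819003 327.77404029] 60.19442552739964 95.20466982760685
tLin [477.01024284 300.36259976] 34.9178396052044 111.29024508301981
edgeL [464.47955065 316.15517935] 54.50719938584217 117.54797881451856
bot [540.80434361 242.88179143] 56.87808951951274 -26.01377634664134
```

The axis is at about (490,267), the crank at about -149° and the gaps at about 109/-11/-131°. That means pushing the crank clockwise by about 43°. I'll straddle the knob with the fingers, starting above it.

Emit:
{"fn": "send_rows", "kwargs": {
  "series": [
    {"ax":0,"ay":0,"az":-0.14,"dx":-0.5,"dy":-2,"dz":1,"hand":0.5},
    {"ax":0,"ay":0,"az":-0.28,"dx":-1,"dy":-5,"dz":3,"hand":0.5},
    {"ax":0,"ay":0,"az":-0.42,"dx":-2,"dy":-8,"dz":5,"hand":0.5},
    {"ax":0,"ay":0,"az":-0.56,"dx":-2.8,"dy":-10.3,"dz":7,"hand":0.5},
    {"ax":0,"ay":0,"az":-0.7,"dx":-2.8,"dy":-10.3,"dz":8,"hand":0.5},
    {"ax":0,"ay":0,"az":-0.785,"dx":-2.8,"dy":-10.3,"dz":8,"hand":0.5},
    {"ax":0,"ay":0,"az":-0.785,"dx":-2.8,"dy":-10.3,"dz":8,"hand":0.5},
    {"ax":0,"ay":0,"az":-0.785,"dx":-2.8,"dy":-10.3,"dz":8,"hand":0.5}
  ]
}}

```text
clock: 1.95
eef_pos: [425.3, 229.9, 261.3]
tool_rot: [3.141, 0.0, -2.689]
force: [0.3, -0.7, 0.8]
width: 42.7
gripper_force: 0.0
```

```bash
python3 - <<'E'
from h import *
d=shot('wrist');s=read_state();print(s['clock'],s['eef_pos'],s['tool_rot'],s['width'],s['qpos'].round(2) if hasattr(s['qpos'],'round') else s['qpos'])
print(fproj(d,(425.7,229,208)),fproj(d,(490,267,182)))
cv2.imwrite('pics/w2.png',d['pixels'][:,:,::-1])
E
```

```text
2.0 [425.45135653 229.7080321  261.40529711] [ 3.14117852e+00  2.18145410e-04 -2.68883177e+00] 42.266640534744226 [-0.51  0.35 -0.05  1.93  0.02  0.86  1.45]
[323.66080598 221.44143817] [331.01373324 293.00089934]
```

View pics/w2.png

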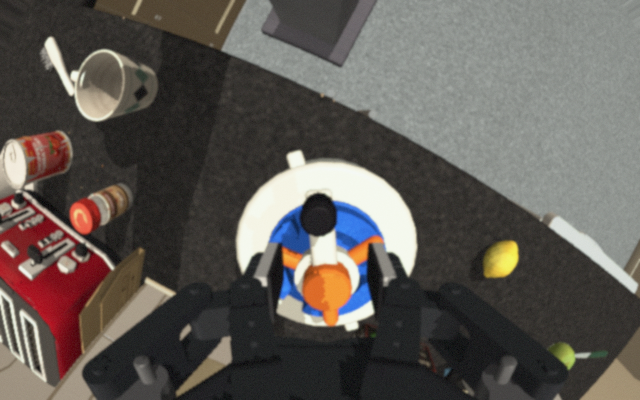

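Knob top at (319,211), centred between the fingers; cap centre at about (327,288).

```bash
python3 - <<'E'
from h import *
d=dict(np.load('last_wrist.npz'))
print('knob',at(fray(d,(319,211)),208),'cap',at(fray(d,(327,288)),182))
lid=np.array([at(fray(d,p),112) for p in [(236,240),(416,240),(319,160),(258,190),(388,185)]])
print(least_squares(lambda x:np.hypot(*(lid-x[:2]).T)-x[2],[490,260,99]).x)
E
```

```text
knob [420.41173497 222.99882401] cap [486.90567873 261.70849928]
[488.10307341 261.56443283  95.56789048]
```

Emit:
{"fn": "send_rows", "kwargs": {
  "series": [
    {"ax":0,"ay":0,"az":0,"dx":0.5,"dy":-0.4,"dz":3,"hand":0.5},
    {"ax":0,"ay":0,"az":0,"dx":0.5,"dy":-0.4,"dz":6,"hand":0.5},
    {"ax":0,"ay":0,"az":0,"dx":0.5,"dy":-0.4,"dz":8.3,"hand":0.5},
    {"ax":0,"ay":0,"az":0,"dx":0.5,"dy":-0.4,"dz":8.3,"hand":0.5},
    {"ax":0,"ay":0,"az":0,"dx":0.5,"dy":-0.4,"dz":8.3,"hand":0.5}
  ]
}}

```text
clock: 2.5
eef_pos: [423.1, 223.6, 178.7]
tool_rot: [3.142, 0.0, -2.688]
force: [0.8, -0.5, 0.1]
width: 42.8
gripper_force: 0.0
```

Emit:
{"fn": "send_rows", "kwargs": {
  "series": [
    {"ax":0,"ay":0,"az":0.07,"dx":0,"dy":0.5,"dz":0,"hand":0.5},
    {"ax":0,"ay":0,"az":0.14,"dx":0,"dy":1.05,"dz":0,"hand":0.5},
    {"ax":0,"ay":0,"az":0.28,"dx":-0.15,"dy":2.08,"dz":0,"hand":0.5},
    {"ax":0,"ay":0,"az":0.42,"dx":-0.43,"dy":3.09,"dz":0,"hand":0.5},
    {"ax":0,"ay":0,"az":0.52,"dx":-0.74,"dy":3.81,"dz":0,"hand":0.5},
    {"ax":0,"ay":0,"az":0.63,"dx":-1.12,"dy":4.5,"dz":0,"hand":0.5},
    {"ax":0,"ay":0,"az":0.73,"dx":-1.57,"dy":5.14,"dz":0,"hand":0.5},
    {"ax":0,"ay":0,"az":0.8,"dx":-1.91,"dy":5.54,"dz":0,"hand":0.5},
    {"ax":0,"ay":0,"az":0.8,"dx":-1.91,"dy":5.54,"dz":0,"hand":0.5},
    {"ax":0,"ay":0,"az":0.8,"dx":-1.91,"dy":5.54,"dz":0,"hand":0.5}
  ]
}}

```text
clock: 3.5
eef_pos: [416.5, 281.9, 179.5]
tool_rot: [3.139, 0.001, 2.797]
force: [-0.5, -0.1, -0.1]
width: 42.6
gripper_force: 0.0
```

```bash
python3 - <<'E'
from h import *
d=shot('wrist');s=read_state();print(s['clock'],s['eef_pos'],s['tool_rot'],s['width'],s['force'])
print(fproj(d,(488,262,182)),fproj(d,(488,262,138)))
a=d['pixels'][:,:,::-1];cv2.imwrite('pics/w3.png',cv2.resize(a[130:400,160:520],(800,600),interpolation=cv2.INTER_CUBIC))
E
```

```text
3.55 [416.43364379 281.62160801 179.2380783 ] [3.13970591e+00 9.86884419e-04 2.79624524e+00] 42.82055596770268 [ 0.65092688 -0.23937314  0.06213697]
[333.33785946 362.42300444] [331.84227369 320.07030155]
```

View pics/w3.png

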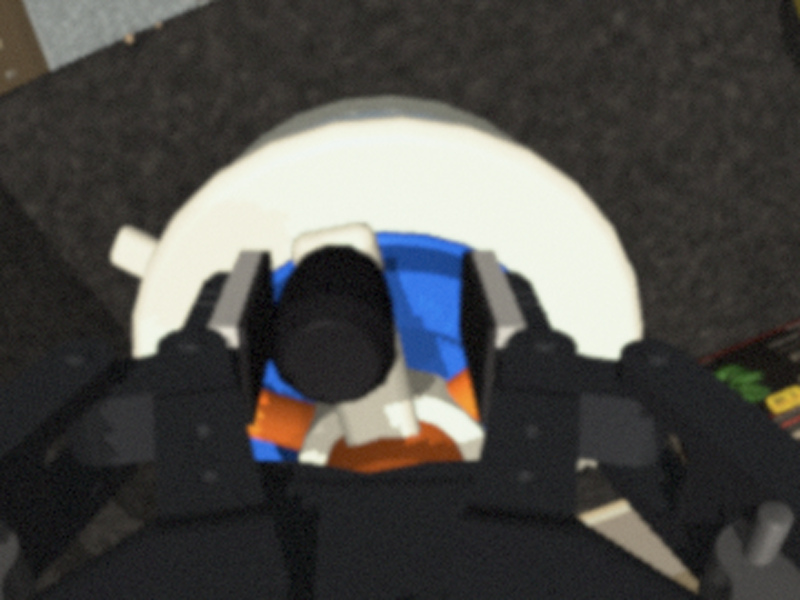

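Knob centred at about crop (332,330) against the left finger, so the crank is at about 170°. I'll lift and look from above the axis to check lugs against gaps.

Emit:
{"fn": "send_rows", "kwargs": {
  "series": [
    {"ax":0,"ay":0,"az":0,"dx":0,"dy":0,"dz":-4,"hand":0.5},
    {"ax":0,"ay":0,"az":0,"dx":0,"dy":0,"dz":-8,"hand":0.8},
    {"ax":0,"ay":0,"az":0,"dx":-3.5,"dy":0.2,"dz":-11,"hand":1},
    {"ax":0,"ay":0,"az":0,"dx":-7.5,"dy":0.4,"dz":-14,"hand":1},
    {"ax":0,"ay":0,"az":0,"dx":-11.4,"dy":0.6,"dz":-14,"hand":1},
    {"ax":0,"ay":0,"az":0,"dx":-11.4,"dy":0.6,"dz":-14,"hand":1},
    {"ax":0,"ay":0,"az":0,"dx":-11.4,"dy":0.6,"dz":-14,"hand":1},
    {"ax":0,"ay":0,"az":0,"dx":-11.4,"dy":0.6,"dz":-14,"hand":1}
  ]
}}

```text
clock: 4.35
eef_pos: [523.9, 248.4, 317.9]
tool_rot: [-3.141, -0.002, 2.796]
force: [-0.2, 0.6, -0.2]
width: -0.2
gripper_force: 0.0
```

```bash
python3 - <<'E'
from h import *
d=shot('wrist');s=read_state();print(s['clock'],s['eef_pos'],s['tool_rot'],s['width'],s['force'])
c=fproj(d,(488,262,138)).round().astype(int);print(c)
u,v=c[0]-90,min(c[1]-75,250);print(u,v)
a=d['pixels'][:,:,::-1];cv2.imwrite('pics/w4.png',cv2.resize(a[v:v+150,u:u+180],(720,600),interpolation=cv2.INTER_CUBIC))
E
```

```text
4.4 [523.83719792 248.65646582 318.04429557] [-3.14135622e+00 -1.51126843e-03  2.79642402e+00] -0.3126621439981034 [-0.08868018  0.60834452  0.15593522]
[325 144]
235 69
```

View pics/w4.png

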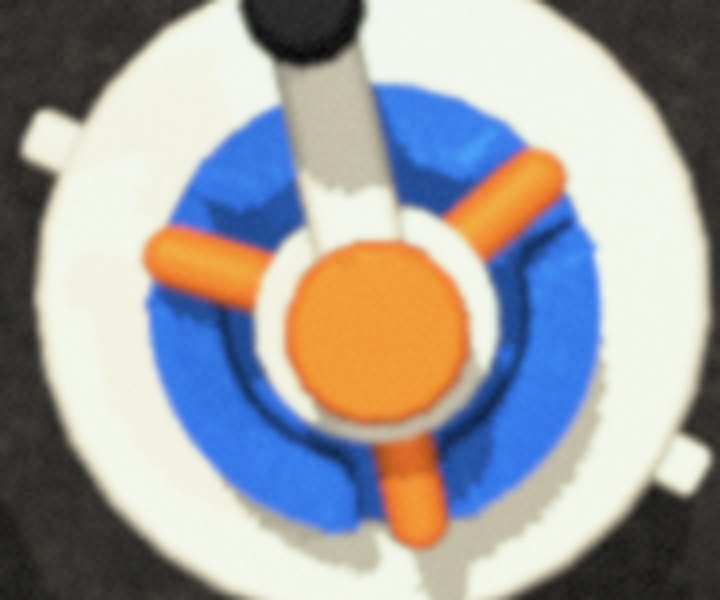

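Lugs now stand nearly over the gaps. Crop: cap (377,332), lug tips (165,253), (545,172), (418,530), and visible gap edges (356,505) and (552,236).

```bash
cat > m.py <<'E'
from h import *
d=dict(np.load('last_wrist.npz'))
P=lambda u,v,z:at(fray(d,(235+u/4,69+v/4)),z)
lid=np.array([P(u,v,112) for u,v in [(40,300),(708,300),(85,130),(640,100),(60,400),(150,540)]])
r=least_squares(lambda x:np.hypot(*(lid-x[:2]).T)-x[2],[490,260,99]).x
cap=P(377,332,182);print('lid',r,'cap',cap)
ring=np.array([P(u,v,138) for u,v in [(150,310),(185,420),(599,310),(575,410),(400,85),(240,115)]])
rr=least_squares(lambda x:np.hypot(*(ring-x[:2]).T)-x[2],[490,260,60]).x;print('ring',rr)
ax=(r[:2]+cap+rr[:2])/3
pol=lambda p:(np.hypot(*(p-ax)),np.degrees(np.arctan2(*(p-ax)[::-1])))
for n,u,v in [('tipL',168,253),('tipR',543,172),('tipB',418,525),('mL',210,266),('mR',500,205),('mB',410,470)]:
    q=pol(P(u,v,148 if n[0]=='t' else 152));print(n,q)
for n,u,v,s in [('B',355,530,1),('B',357,490,1),('R',573,222,-1),('R',535,248,-1)]:
    q=pol(P(u,v,138));print(n,q,'gap mid',[(q[1]+k*np.degrees(np.arcsin(11.5/q[0])))for k in(-1,1)])
E
python3 m.py
```

```text
lid [493.22813665 264.28974322  95.66143048] cap [491.69853185 264.37877644]
ring [490.78777109 264.82653156  59.25227396]
tipL (np.float64(54.811120099123045), np.float64(-127.09664017048249))
tipR (np.float64(55.6367067427729), np.float64(111.63274453272093))
tipB (np.float64(56.24439525419161), np.float64(-8.254346190806004))
mL (np.float64(43.246162591054116), np.float64(-127.41425614532969))
mR (np.float64(41.63340151996862), np.float64(113.05527316268197))
mB (np.float64(40.25046736627768), np.float64(-7.144624476668728))
B (np.float64(59.699297305110356), np.float64(-24.891661914175476)) gap mid [np.float64(-35.99809147911313), np.float64(-13.78523234923782)]
B (np.float64(48.496591645471675), np.float64(-25.426219840319344)) gap mid [np.float64(-39.1434360768303), np.float64(-11.70900360380839)]
R (np.float64(56.63115533260332), np.float64(95.23391494988816)) gap mid [np.float64(83.51746465142342), np.float64(106.9503652483529)]
R (np.float64(44.745238176825275), np.float64(92.383926486418)) gap mid [np.float64(77.49117179051356), np.float64(107.27668118232245)]
```

The lugs are about 5° short of the gaps (-7.5 against -12.8 mod 120), so I'll push the knob 6.6 mm further.

Emit:
{"fn": "send_rows", "kwargs": {
  "series": [
    {"ax":0,"ay":0,"az":0,"dx":4,"dy":-0.5,"dz":0,"hand":0.5},
    {"ax":0,"ay":0,"az":0,"dx":8,"dy":-1,"dz":2,"hand":0.5},
    {"ax":0,"ay":0,"az":0,"dx":11.4,"dy":-1.36,"dz":4,"hand":0.5},
    {"ax":0,"ay":0,"az":0,"dx":11.4,"dy":-1.36,"dz":7,"hand":0.5},
    {"ax":0,"ay":0,"az":0,"dx":11.4,"dy":-1.36,"dz":10,"hand":0.5},
    {"ax":0,"ay":0,"az":0,"dx":11.4,"dy":-1.36,"dz":12.5,"hand":0.5},
    {"ax":0,"ay":0,"az":0,"dx":11.4,"dy":-1.36,"dz":14,"hand":0.5},
    {"ax":0,"ay":0,"az":0,"dx":11.4,"dy":-1.36,"dz":14,"hand":0.5}
  ]
}}

```text
clock: 5.2
eef_pos: [410.9, 273.7, 176.6]
tool_rot: [-3.138, -0.003, 2.797]
force: [-0.5, 0.4, 0.9]
width: 42.4
gripper_force: 0.0
```

Emit:
{"fn": "send_rows", "kwargs": {
  "series": [
    {"ax":0,"ay":0,"az":0,"dx":0,"dy":0.4,"dz":0,"hand":0.5},
    {"ax":0,"ay":0,"az":0,"dx":0,"dy":0.8,"dz":0,"hand":0.5},
    {"ax":0,"ay":0,"az":0,"dx":0,"dy":1.1,"dz":0,"hand":0.5},
    {"ax":0,"ay":0,"az":0,"dx":0,"dy":1.3,"dz":0,"hand":0.5},
    {"ax":0,"ay":0,"az":0,"dx":0,"dy":1.42,"dz":0,"hand":0.5},
    {"ax":0,"ay":0,"az":0,"dx":0,"dy":1.42,"dz":0,"hand":0.5},
    {"ax":0,"ay":0,"az":0,"dx":0,"dy":1.42,"dz":0,"hand":0.5},
    {"ax":0,"ay":0,"az":0,"dx":0,"dy":1.42,"dz":0,"hand":0.5}
  ]
}}

```text
clock: 6.0
eef_pos: [418.4, 287.5, 178.4]
tool_rot: [3.141, 0.0, 2.795]
force: [0.5, -0.5, -0.3]
width: 42.7
gripper_force: 0.2
```

Emit:
{"fn": "send_rows", "kwargs": {
  "series": [
    {"ax":0,"ay":0,"az":0,"dx":0,"dy":-0.5,"dz":0,"hand":0.5},
    {"ax":0,"ay":0,"az":0,"dx":0,"dy":-0.7,"dz":-4,"hand":0.5},
    {"ax":0,"ay":0,"az":0,"dx":0,"dy":-0.6,"dz":-8,"hand":0.8},
    {"ax":0,"ay":0,"az":0,"dx":-3.5,"dy":-0.3,"dz":-11,"hand":1},
    {"ax":0,"ay":0,"az":0,"dx":-7.5,"dy":0,"dz":-14,"hand":1},
    {"ax":0,"ay":0,"az":0,"dx":-11.4,"dy":0,"dz":-14,"hand":1},
    {"ax":0,"ay":0,"az":0,"dx":-11.4,"dy":0,"dz":-14,"hand":1},
    {"ax":0,"ay":0,"az":0,"dx":-11.4,"dy":0,"dz":-14,"hand":1},
    {"ax":0,"ay":0,"az":0,"dx":-11.4,"dy":0,"dz":-14,"hand":1}
  ]
}}

```text
clock: 6.9
eef_pos: [524.0, 249.0, 317.6]
tool_rot: [-3.141, -0.002, 2.796]
force: [0.3, 0.0, -0.0]
width: -0.2
gripper_force: 0.0
```

```bash
python3 - <<'E'
from h import *
d=shot('wrist');s=read_state();print(s['clock'],s['eef_pos'],s['tool_rot'],s['width'],s['force'])
u,v=235,69
a=d['pixels'][:,:,::-1];cv2.imwrite('pics/w5.png',cv2.resize(a[v:v+150,u:u+180],(720,600),interpolation=cv2.INTER_CUBIC))
E
```

```text
6.95 [523.96154921 249.29672033 317.79506686] [-3.14111782e+00 -1.66267102e-03  2.79627651e+00] 0.21964210797519773 [ 0.06552959 -0.04869175  0.29077886]
```

View pics/w5.png

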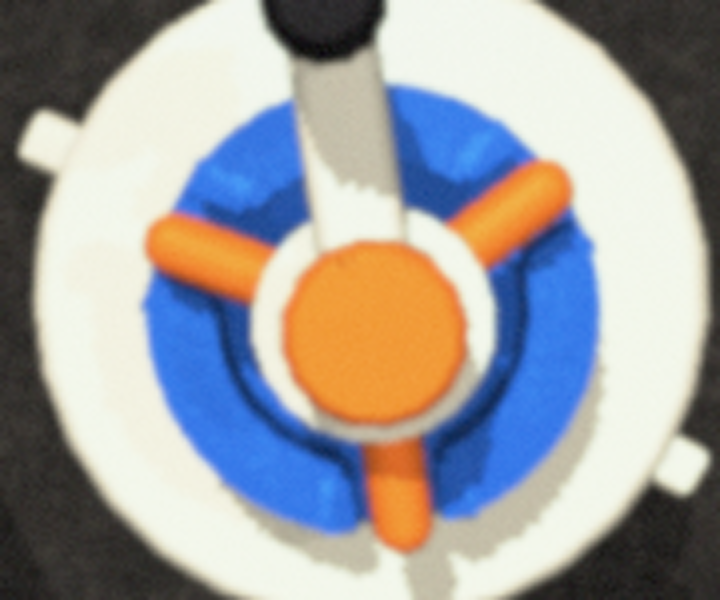

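Bottom gap spans about x 360–438 with the lug centred at 400, and the other lugs are also centred. Now I'll press on the cap.

Emit:
{"fn": "send_rows", "kwargs": {
  "series": [
    {"ax":0,"ay":0,"az":0,"dx":1.8,"dy":0.1,"dz":3,"hand":1},
    {"ax":0,"ay":0,"az":0,"dx":3.6,"dy":0.3,"dz":6,"hand":1},
    {"ax":0,"ay":0,"az":0,"dx":3.6,"dy":0.3,"dz":9,"hand":1},
    {"ax":0,"ay":0,"az":0,"dx":3.6,"dy":0.3,"dz":11.5,"hand":1},
    {"ax":0,"ay":0,"az":0,"dx":3.6,"dy":0.3,"dz":12.8,"hand":1},
    {"ax":0,"ay":0,"az":0,"dx":3.6,"dy":0.3,"dz":12.8,"hand":1},
    {"ax":0,"ay":0,"az":0,"dx":3.6,"dy":0.3,"dz":12.8,"hand":1}
  ]
}}

```text
clock: 7.65
eef_pos: [492.8, 264.1, 191.0]
tool_rot: [3.141, 0.001, 2.795]
force: [-0.3, -0.2, 0.3]
width: -0.1
gripper_force: 0.0
```

Emit:
{"fn": "send_rows", "kwargs": {
  "series": [
    {"ax":0,"ay":0,"az":0,"dx":0,"dy":0,"dz":0.4,"hand":1},
    {"ax":0,"ay":0,"az":0,"dx":0,"dy":0,"dz":0.8,"hand":1},
    {"ax":0,"ay":0,"az":0,"dx":0,"dy":0,"dz":1.1,"hand":1},
    {"ax":0,"ay":0,"az":0,"dx":0,"dy":0,"dz":1.3,"hand":1},
    {"ax":0,"ay":0,"az":0,"dx":0,"dy":0,"dz":1.5,"hand":1},
    {"ax":0,"ay":0,"az":0,"dx":0,"dy":0,"dz":1.7,"hand":1},
    {"ax":0,"ay":0,"az":0,"dx":0,"dy":0,"dz":1.9,"hand":1},
    {"ax":0,"ay":0,"az":0,"dx":0,"dy":0,"dz":2,"hand":1}
  ]
}}

```text
clock: 8.45
eef_pos: [493.1, 264.0, 171.0]
tool_rot: [3.14, 0.001, 2.795]
force: [-1.1, -0.6, 5.7]
width: 0.1
gripper_force: 2.8
```

Going in with 5.7 N; I'll press on to the stop.

Emit:
{"fn": "send_rows", "kwargs": {
  "series": [
    {"ax":0,"ay":0,"az":0,"dx":0,"dy":0,"dz":0.15,"hand":1},
    {"ax":0,"ay":0,"az":0,"dx":0,"dy":0,"dz":0.3,"hand":1},
    {"ax":0,"ay":0,"az":0,"dx":0,"dy":0,"dz":0.4,"hand":1},
    {"ax":0,"ay":0,"az":0,"dx":0,"dy":0,"dz":0.5,"hand":1},
    {"ax":0,"ay":0,"az":0,"dx":0,"dy":0,"dz":0.6,"hand":1},
    {"ax":0,"ay":0,"az":0,"dx":0,"dy":0,"dz":0.7,"hand":1},
    {"ax":0,"ay":0,"az":0,"dx":0,"dy":0,"dz":0.7,"hand":1}
  ]
}}

```text
clock: 9.15
eef_pos: [493.3, 264.1, 165.9]
tool_rot: [3.139, 0.001, 2.795]
force: [-3.9, -2.0, 18.0]
width: -0.1
gripper_force: 9.1
```

Fully home (165.9 mm, firm stop). Next I'll straddle the knob and turn it clockwise.

Emit:
{"fn": "send_rows", "kwargs": {
  "series": [
    {"ax":0,"ay":0,"az":0,"dx":0,"dy":0,"dz":-2,"hand":1},
    {"ax":0,"ay":0,"az":0,"dx":0,"dy":0,"dz":-5,"hand":1},
    {"ax":0,"ay":0,"az":0,"dx":2,"dy":-0.3,"dz":-8,"hand":0.5},
    {"ax":0,"ay":0,"az":0,"dx":5,"dy":-0.7,"dz":-8.5,"hand":0.5},
    {"ax":0,"ay":0,"az":0,"dx":7.7,"dy":-1,"dz":-8.5,"hand":0.5},
    {"ax":0,"ay":0,"az":0,"dx":7.7,"dy":-1,"dz":-8,"hand":0.5},
    {"ax":0,"ay":0,"az":0,"dx":7.7,"dy":-1,"dz":-5,"hand":0.5},
    {"ax":0,"ay":0,"az":0,"dx":7.7,"dy":-1,"dz":-2,"hand":0.5},
    {"ax":0,"ay":0,"az":0,"dx":7.7,"dy":-1,"dz":0,"hand":0.5},
    {"ax":0,"ay":0,"az":0,"dx":7.7,"dy":-1,"dz":0,"hand":0.5}
  ]
}}

```text
clock: 10.15
eef_pos: [415.6, 279.1, 160.8]
tool_rot: [-3.137, -0.003, 2.794]
force: [-0.2, -0.0, 0.5]
width: 42.8
gripper_force: 0.0
```

Emit:
{"fn": "send_rows", "kwargs": {
  "series": [
    {"ax":0,"ay":0,"az":0.07,"dx":0.04,"dy":0.52,"dz":0,"hand":0.5},
    {"ax":0,"ay":0,"az":0.157,"dx":0.05,"dy":1.18,"dz":0,"hand":0.5},
    {"ax":0,"ay":0,"az":0.28,"dx":-0.04,"dy":2.09,"dz":0,"hand":0.5},
    {"ax":0,"ay":0,"az":0.4,"dx":-0.24,"dy":2.98,"dz":0,"hand":0.5},
    {"ax":0,"ay":0,"az":0.52,"dx":-0.55,"dy":3.84,"dz":0,"hand":0.5},
    {"ax":0,"ay":0,"az":0.646,"dx":-0.97,"dy":4.66,"dz":0,"hand":0.5},
    {"ax":0,"ay":0,"az":0.768,"dx":-1.47,"dy":5.42,"dz":0,"hand":0.5},
    {"ax":0,"ay":0,"az":0.89,"dx":-2.07,"dy":6.12,"dz":0,"hand":0.5},
    {"ax":0,"ay":0,"az":1.012,"dx":-2.75,"dy":6.73,"dz":0,"hand":0.5},
    {"ax":0,"ay":0,"az":1.134,"dx":-3.5,"dy":7.26,"dz":0,"hand":0.5}
  ]
}}

```text
clock: 11.15
eef_pos: [472.7, 337.0, 163.9]
tool_rot: [-3.137, -0.0, 1.657]
force: [-3.9, -0.7, 1.2]
width: 42.7
gripper_force: 2.3
```

Emit:
{"fn": "send_rows", "kwargs": {
  "series": [
    {"ax":0,"ay":0,"az":0.122,"dx":0.05,"dy":0.91,"dz":0,"hand":0.5},
    {"ax":0,"ay":0,"az":0.244,"dx":-0.01,"dy":1.83,"dz":0,"hand":0.5},
    {"ax":0,"ay":0,"az":0.367,"dx":-0.18,"dy":2.73,"dz":0,"hand":0.5},
    {"ax":0,"ay":0,"az":0.489,"dx":-0.46,"dy":3.6,"dz":0,"hand":0.5},
    {"ax":0,"ay":0,"az":0.611,"dx":-0.84,"dy":4.43,"dz":0,"hand":0.5},
    {"ax":0,"ay":0,"az":0.733,"dx":-1.32,"dy":5.21,"dz":0,"hand":0.5},
    {"ax":0,"ay":0,"az":0.838,"dx":-1.8,"dy":5.83,"dz":0,"hand":0.5},
    {"ax":0,"ay":0,"az":0.838,"dx":-1.8,"dy":5.83,"dz":0,"hand":0.5},
    {"ax":0,"ay":0,"az":0.838,"dx":-1.28,"dy":5.36,"dz":0,"hand":0.5},
    {"ax":0,"ay":0,"az":0.838,"dx":-1.28,"dy":5.36,"dz":0,"hand":0.5}
  ]
}}

```text
clock: 12.15
eef_pos: [528.2, 329.6, 163.7]
tool_rot: [-3.141, -0.0, 0.826]
force: [-0.2, -0.5, -0.2]
width: 42.8
gripper_force: 0.0
```

Emit:
{"fn": "send_rows", "kwargs": {
  "series": [
    {"ax":0,"ay":0,"az":0,"dx":0,"dy":0,"dz":-3,"hand":0.5},
    {"ax":0,"ay":0,"az":0,"dx":0,"dy":0,"dz":-7,"hand":0.5},
    {"ax":0,"ay":0,"az":0,"dx":-2,"dy":0,"dz":-11,"hand":0.5},
    {"ax":0,"ay":0,"az":0,"dx":-6,"dy":0,"dz":-13,"hand":0.5},
    {"ax":0,"ay":0,"az":0,"dx":-9,"dy":0,"dz":-13,"hand":0.5},
    {"ax":0,"ay":0,"az":0,"dx":-9,"dy":0,"dz":-13,"hand":0.5},
    {"ax":0,"ay":0,"az":0,"dx":-9,"dy":0,"dz":-13,"hand":0.5}
  ]
}}

```text
clock: 12.85
eef_pos: [467.6, 263.0, 293.9]
tool_rot: [-3.141, -0.001, 0.823]
force: [1.0, 0.8, -0.1]
width: 43.0
gripper_force: 0.0
```

```bash
python3 - <<'E'
from h import *
d=shot('wrist');s=read_state();print(s['clock'],s['eef_pos'],s['tool_rot'],s['force'])
print(fproj(d,(491,264,166)))
a=d['pixels'][:,:,::-1];cv2.imwrite('pics/w6.png',cv2.resize(a[20:290,160:520],(800,600),interpolation=cv2.INTER_CUBIC))
E
```

```text
12.9 [467.90535539 263.60427103 293.53926322] [-3.14156795e+00 -1.05096362e-03  8.24033750e-01] [0.05262255 1.46957762 0.71972038]
[342.78059479 175.29969964]
```

View pics/w6.png

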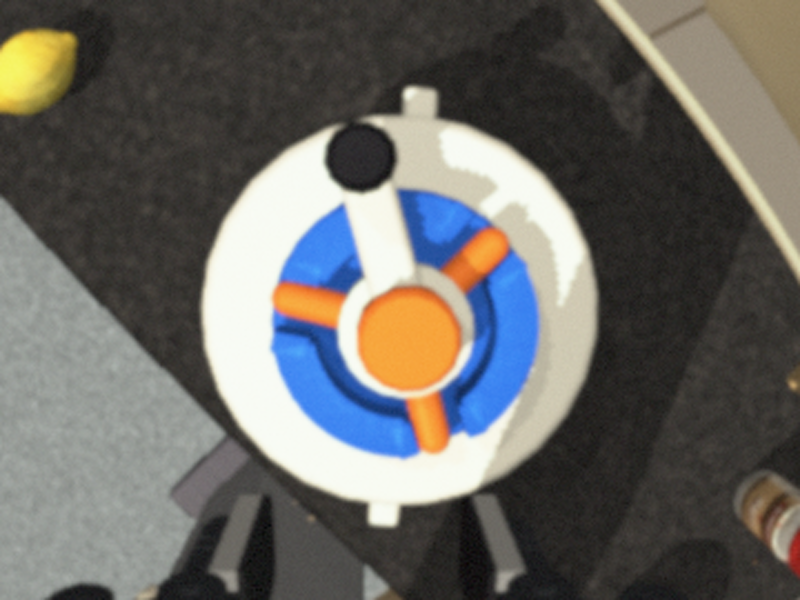

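The lugs sit down in the gaps and the ring has turned with the crank (knob at crop (360,157), cap (408,338)). I'll check the numbers, and the bystanders against the first scene view.

```bash
python3 - <<'E'
from h import *
d=dict(np.load('last_wrist.npz'));q=lambda u,v,z:at(fray(d,(160+u*.45,20+v*.45)),z)
k=q(360,157,192);c=q(408,338,166);print('knob',k,'cap',c,np.hypot(*(k-c)),np.degrees(np.arctan2(*(k-c)[::-1])))
t=at(fray(d,(0,0)),0)
a=cv2.imread('pics/scene0.png');n=shot('scene')['pixels'][:,:,::-1]
a2=cv2.imread('pics/side0.png');n2=shot('side')['pixels'][:,:,::-1]
f=lambda m:cv2.resize(m[100:320,100:420],(400,275))
cv2.imwrite('pics/cmp.png',np.vstack([np.hstack([f(a),f(n)]),np.hstack([f(a2),f(n2)])]))
E
```

```text
knob [527.0369455  329.60890828] cap [493.47859055 265.66041988] 72.21891964454171 62.31078386304599
```

View pics/cmp.png

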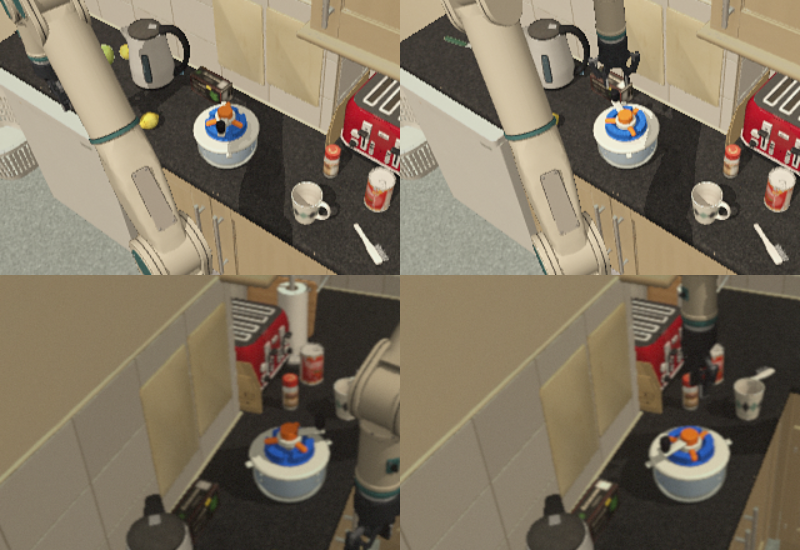

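Bystanders are unmoved, the tea box still stands by the wall, and the crank has turned about 105° (167° to 62°), fully home. I'll hand it in.

```bash
python3 -c "
from cell import *
print(finish_job())"
```

```text
the job is handed in; nothing more can be done
None
```

The crank was lined up with the gaps, pressed fully home (16 mm down to its stop) and turned about 105° clockwise, with the ring going round with it; nothing else on the worktop moved, and the job was handed in at about 13 s on the robot's clock.

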